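# Find the lacquer case that has not caught and snap it shut

### The job

The lids of the three small lacquer-tool cases on the bench all lie flat, but the spring catch of one of them has not caught. Tug the lids up by their knobs to find the one that gives, raise that lid 3 to 5 cm at its front so that its catch springs out, then press it down until it snaps fully shut and let go. Leave the cup, the jar, the bowl and the spatula around the cases where they are.

Things in the scene. Friction and masses are not known exactly. Their poses are not given: they have to be found in the camera images.
- case_1: Dark wooden case, fixed to the bench, 120 x 120 mm plan (lid 124 x 124), 75 mm high to the rim, walls 6 mm; lid 10 mm thick on top. Origin: centre of its underside. x points from the front (knob and brass catch plate, towards the robot) to the back (hinge), z up. Stands to the robot's left (larger y). The three cases are alike.
- case_2: The same case, the middle one.
- case_3: The same case, on the robot's right (smaller y).
- lid_1 (a joint): Lid of case_1, 0.25 kg: 0 = flat on the rim, grows as its front rises, at most 0.6 rad; hinge along the case's y through (60, 0, 75) mm in the case's frame. The hinge is damped: let go, the lid sinks slowly. A caught lid gives 1 to 2 mm, then holds firm: 10 to 15 N is enough to tell. A lid that has not caught looks and reads the same but rises at 2 to 6 N. Exactly one of the three, any one, is so.
- lid_2 (a joint): Lid of case_2, likewise. For all three: the loose lid's catch springs out as the lid passes 0.2 rad (front edge up 25 mm, knob 19 mm); raised less, it stays in and the lid does not catch. With the catch out, the lowered lid rests ajar at about 0.14 rad (knob some 13 mm high) until it is pressed at the knob with a steady 6 to 12 N all the way down; then it snaps to 0 and holds.
- lid_3 (a joint): Lid of case_3, likewise.
- knob_1 (a point): Centre of the top face of the upright round wooden knob on lid_1: cylinder 24 mm across, 28 mm high, rising from the lid's upper face (85 mm above the bench when shut), so its top is 113 mm above the bench. 95 mm in front of the hinge line, on the middle of the lid. Axes as the case's when shut; they tilt with the lid.
- knob_2 (a point): The same on lid_2.
- knob_3 (a point): The same on lid_3.
- cup: Loose white cup, 42 mm across, 55 mm high, between case_1 and case_2. Origin: centre of the underside. Not to be moved.
- jar: Loose amber jar, 40 mm across, 65 mm high, between case_2 and case_3. Origin: centre of the underside. Not to be moved.
- bowl: Loose dark bowl, 100 mm across, 45 mm high, in front of the cases on the left. Origin: centre of the underside. Not to be moved.
- spatula: Loose spatula 160 mm long lying in front of the cases on the right. Origin: near the middle of its underside. Not to be moved.
Things that resemble listed ones, but are neither listed nor needed, are in the scene too. What is shaped like the case_3 but green, grey or red is not meant.

How it is judged:
By the outcome, as a careful person would: the job done as asked, in the order asked, and still so for the second after the job is handed in, with the robot touching nothing.
It also fails if it takes over 61 s, if anything falls off the work surface, if the arm or the gripper's body presses on something with over 40 N, if the wrist force passes 120 N, or if a joint passes its speed limit or range.

### The arm

A 6-joint arm with a two-finger parallel gripper is mounted at the origin on the work surface. World frame = base frame: x ahead of the robot, y to its left, z up, the work surface at z = 0. Lengths are in m, angles in degrees, forces in N, time in s.
With the tool pointing down it reaches from about 0.325 to 0.75 m from the base axis. Payload 7.6 kg.
Tool frame: the origin (TCP) lies at the very end of the fingers, on their centre line; the grasp point (between the pads) lies 19 mm behind it; z points along the fingers, y is the line along which they close (so a half turn about z gives the same grasp; the last joint's range is limited). The gripper opens to 85 mm and grips with 20 to 120 N. Pads are 22 mm wide; open, the fingers measure 114 mm over their backs; the gripper's body (76 mm by 85 mm) begins 54 mm behind the grasp point. The pads swing forward as they close: fully open they stand 13 mm farther back than shut.
Start: joints at [65.472, 2.991, 80.254, -0, 96.75, -4.028], TCP at [0.184, 0.492, 0.231] pointing down, gripper open.
Joint ranges: [-166.34, 166.34], [-52.06, 124.39], [6.96, 135.62], [-60.46, 240.46], [14.63, 156.25], [-167.68, 167.68]. Speed limits (degrees/s): [147.25, 147.25, 172.46, 180, 180, 180].

### API

Orientations are given as [roll, pitch, yaw] about the fixed x, y, z axes, in that order (R = Rz(yaw) Ry(pitch) Rx(roll)).
In Python, from plant import * gives the robot as it stands.
- The arm moves only by the shell command python3 -m handwheel 'ROWS'. ROWS is JSON, a list of rows, each a list of 3 entries, a list of its own where there are three numbers: the shift along the tool's x, y, z in m, then the turn, a rotation vector about the tool's x, y, z in degrees, then the opening, from 0 (shut) to 1 (fully open). In form: [[[dx, dy, dz], [rx, ry, rz], gripper], ...]. A call has exactly 10 rows; each row is the pose to reach, as a shift and turn from the pose commanded when the call began, along the tool's axes at that moment; what a row does not reach only later rows make up. A row lasts 1/10 s, in which the tool goes at most 50 mm and 8.59 degrees, less where a joint would pass 70% of its speed; a pose out of reach is approached as far as the arm can. A call with a gripper value outside its range is refused whole. The fingers move at their own pace and stop on an object; the grip force is fixed at half the most. Time passes only in rows, so rows that repeat a pose let the fingers close, or fill a call up. It gives the time, the measured TCP pose, the force, the opening and the grip force at its end, in the units of the state.
- get_state(): the state, without advancing time (a new reading comes with each control period).
- grab_frame(name): name is "scene" or "top" or "wrist"; returns the picture (420x560x3 uint8, red, green, blue); there is no depth.
- camera_params(name): a dict with "fx", "fy", "cx", "cy" (pixels), "R" (3x3) and "t" (3): a world point X has camera coordinates R X + t. Camera axes: x right, y down, z forward; pixel columns grow to the right and rows downward; lengths in m; the calibration is good to about 2 mm. The wrist camera is an equidistant fisheye: a pixel r from the principal point sees the ray r / f radians off the axis. A picture is of the moment at which its call begins: read the wrist's pose just before it. camera_params takes no time and is no camera call; for the wrist camera it gives the pose at the moment of the call.
- hand_in(): hands the job in; it is judged then, once.
The state is a dict: "clock": time; "qpos": joint angles; "joint_velocities": joint speeds; "joint_efforts": joint torques, N m; "tool_pos": TCP position; "tool_rot": TCP orientation; "contact_force": force on the tool from outside, world axes, zero at the start; "ft_torque": the same for the moment, N m; "gripper_width": opening from 0.0 (shut) to 1.0 (fully open); "grip_force": force on a finger pad.
Only numpy, scipy, OpenCV 4.12 (cv2) and the standard library are available. Lean on these libraries where they do the work, as an engineer would, in place of code of your own. Each camera call takes 0.05 s, during which the arm holds its last target. There are 200 camera calls.

## Working session

There is one attempt and no reset: what is moved stays moved. The work goes in short steps, Python scripts to look and compute and a shell command to move; the robot and the scene stay as the last step left them, time stands still between calls to the robot, and variables do not carry over. Pictures are saved under pics/ and viewed, at most 10 in all, crops included, and the job is handed in when it is done.

```bash
mkdir -p pics; ls; python3 - <<'E'
from plant import *
import cv2
for n in ("scene","top"):
    im=grab_frame(n); cv2.imwrite(f"pics/{n}0.png",im[:,:,::-1])
    p=camera_params(n); print(n,{k:(v.round(3).tolist() if hasattr(v,'round') and hasattr(v,'tolist') else v) for k,v in p.items()})
print(get_state())
E
```

```text
pics
scene {'fx': 459.2935587040276, 'fy': 459.2935587040276, 'cx': 274.10418346076835, 'cy': 208.24112735258382, 'R': [[-0.768, 0.64, 0.001], [0.434, 0.522, -0.734], [-0.471, -0.564, -0.679]], 't': [0.489, -0.057, 1.542]}
top {'fx': 437.47175882371397, 'fy': 437.47175882371397, 'cx': 277.91245220882143, 'cy': 206.25527075684133, 'R': [[-0.01, -1.0, 0.001], [-0.984, 0.009, -0.176], [0.176, -0.003, -0.984]], 't': [-0.155, 0.464, 1.493]}
{'clock': 0.1, 'qpos': array([ 6.54721971e+01,  3.02363326e+00,  8.03053625e+01, -2.48836732e-04,
        9.67519162e+01, -4.02665145e+00]), 'joint_velocities': array([ 0.02600304, -0.04838434, -0.11664994, -0.01560751,  0.04144078,
        0.00376327]), 'joint_efforts': array([ 9.28817790e-04, -3.82582569e+01, -3.60986316e+01, -1.07367691e-04,
        4.76414323e-03,  2.87956300e-05]), 'tool_pos': array([0.18372548, 0.4915148 , 0.23057266]), 'tool_rot': array([-1.79919270e+02, -5.43513345e-03,  1.59498816e+02]), 'contact_force': array([ 0.14427824,  0.08011919, -0.03997152]), 'ft_torque': array([ 0.01143277,  0.01488732, -0.00038401]), 'grip_force': 0.0, 'gripper_width': 1.0013191096777982}
```

View pics/top0.png

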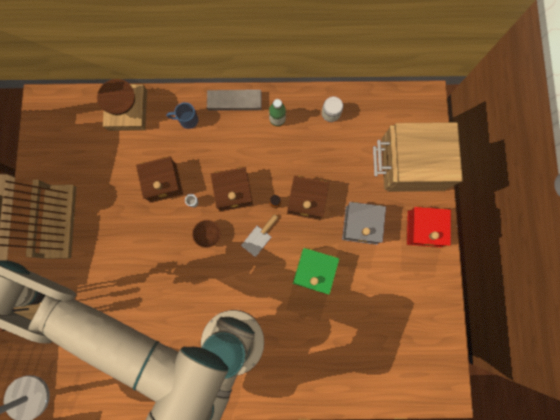

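View pics/scene0.png

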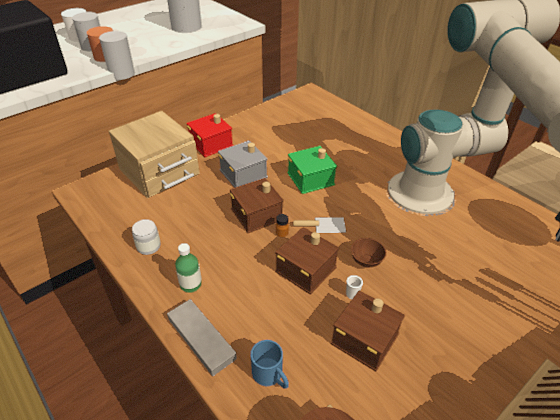

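The top view shows the candidates: dark cases at (159,180), (232,189) and (308,198), with knobs at (157,184), (232,195) and (307,205). The lookalikes are green (317,271), grey (365,222) and red (429,227), so I exclude them. The three dark ones are case_1, 2 and 3 from left to right. The cup is at (191,200), the jar at (276,201), the bowl at (206,233) and the spatula at (262,235). Next I measure the knobs and yaws.

```bash
cat > h.py <<'E'
import numpy as np, cv2
from plant import *
def ray(n,u,v,z):
    p=camera_params(n);R=np.array(p["R"]);t=np.array(p["t"])
    d=R.T@np.array([(u-p["cx"])/p["fx"],(v-p["cy"])/p["fy"],1]);c=-R.T@t
    return c+d*(z-c[2])/d[2]
def proj(n,X):
    p=camera_params(n);c=np.array(p["R"])@X+np.array(p["t"]);return p["fx"]*c[0]/c[2]+p["cx"],p["fy"]*c[1]/c[2]+p["cy"]
E
python3 - <<'E'
from h import *
top=cv2.imread("pics/top0.png");sc=cv2.imread("pics/scene0.png")
for (u,v),(a,b) in zip([(159,180),(232,189),(308,198)],[(377,306),(315,239),(266,188)]):
    def knob(im,u,v,r=9):
        hsv=cv2.cvtColor(im,cv2.COLOR_BGR2HSV)[v-r:v+r,u-r:u+r]
        m=((hsv[...,2]>140)&(hsv[...,1]>50)).astype(np.uint8)
        k,l,s,c=cv2.connectedComponentsWithStats(m); i=1+np.argmax(s[1:,4]); return c[i]+[u-r,v-r],s[i]
    kt,s1=knob(top,u,v+6);ks,s2=knob(sc,a,b-1)
    # lid mask
    hsv=cv2.cvtColor(top,cv2.COLOR_BGR2HSV);r=34
    cr=hsv[v-r:v+r,u-r:u+r]; m=(cr[...,2]<85).astype(np.uint8)
    m=cv2.morphologyEx(m,cv2.MORPH_OPEN,np.ones((5,5)))
    k,l,s,c=cv2.connectedComponentsWithStats(m);i=l[r,r] or 1+np.argmax(s[1:,4])
    cn=max(cv2.findContours((l==i).astype(np.uint8),0,2)[0],key=cv2.contourArea)
    P=np.array([ray("top",*(q[0]+[u-r,v-r]),.085)[:2] for q in cn]).astype(np.float32)
    print(kt,s1,ks,s2,"knob top",ray("top",*kt,.108).round(4),"scene",ray("scene",*ks,.1).round(4)," rect",cv2.minAreaRect(P))
vis=np.hstack([cv2.resize(top[150:260,120:350],None,fx=3.4,fy=3.4,interpolation=2)])
cv2.imwrite("pics/crop.png",vis)
E
```

```text
[156.         184.24390244] [ 3  4  7  7 41] [378.79878049 302.44512195] [  3   0  15  17 164] knob top [0.53   0.2519 0.108 ] scene [0.5188 0.2472 0.1   ]  rect ((0.5090681910514832, 0.19676175713539124), (0.03255477920174599, 0.05740778520703316), 13.910566329956055)
[231.2   194.925] [ 5  6  7  7 40] [316.03125   235.9296875] [  2   0  16  16 128] knob top [ 0.4907 -0.0027  0.108 ] scene [ 0.4823 -0.0066  0.1   ]  rect ((0.49319908022880554, -0.026905838400125504), (0.020735962316393852, 0.01744554564356804), 89.45488739013672)
[306.41860465 203.97674419] [ 4  6  8  7 43] [268.48507463 184.2761194 ] [  5   0  13  15 134] knob top [ 0.4573 -0.2553  0.108 ] scene [ 0.4429 -0.2594  0.1   ]  rect ((0.4745716452598572, -0.15670576691627502), (0.020503733307123184, 0.031275782734155655), 89.45445251464844)
```

View pics/crop.png

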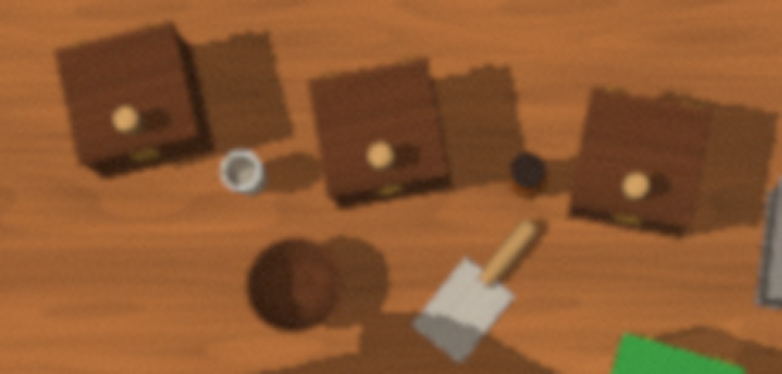

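The crop shows the three dark cases with their knobs at crop pixels (125,118), (380,155) and (636,186). Each front catch plate faces the robot, which fits case_1, 2 and 3. I take the yaws from the lid edges (corners read from the crop) and check the knobs in the scene view.

```bash
cat >> h.py <<'E'
from scipy.spatial.transform import Rotation as Ro
def plan(p,caseyaw,th=0):
    "tool down, y along case y, tilted th rad with the lid; prints shift and turn from measured pose"
    s=get_state();R0=Ro.from_euler('xyz',s["tool_rot"],degrees=True)
    c=Ro.from_euler('z',caseyaw,degrees=True)
    Rt=c*Ro.from_euler('y',th)*Ro.from_matrix([[-1,0,0],[0,1,0],[0,0,-1]])
    d=R0.inv().apply(np.array(p)-s["tool_pos"]); print("shift",d.round(4),"turn",(R0.inv()*Rt).as_rotvec(degrees=True).round(2))
E
python3 - <<'E'
from h import *
K=[(156.,184.24),(231.2,194.9),(306.4,204)]
C=[((57,50),(173,25),(83,163)),((310,80),(427,58),(335,195)),((592,90),(712,107),(570,208))]
S=[(378.8,302.4),(316,235.9),(268.5,184.3)]
for k,c,s in zip(K,C,S):
    b=[ray("top",120+q[0]/3.4,150+q[1]/3.4,.085)[:2] for q in c]
    e=b[0]-b[1];f=b[0]-b[2]
    P=ray("top",*k,.112)
    print("knob",P.round(4),"scene",np.round(proj("scene",P-[0,0,.01]),1),s,"yaw",np.degrees([np.arctan2(-e[0],e[1]),np.arctan2(f[1],f[0])]).round(1),"sides",np.hypot(*e).round(3),np.hypot(*f).round(3))
    plan([*P[:2],.19],np.degrees(np.arctan2(-e[0],e[1])))
E
```

```text
knob [0.5291 0.2507 0.112 ] scene [377.2 305.2] (378.8, 302.4) yaw [12.2 15.1] sides 0.12 0.122
shift [-0.4078 -0.1045  0.0407] turn [-8.000e-02 -3.000e-02 -3.267e+01]
knob [ 0.49   -0.0031  0.112 ] scene [314.9 237.4] (316, 235.9) yaw [10.5 12.8] sides 0.121 0.122
shift [-0.4601 -0.356   0.041 ] turn [-8.000e-02 -3.000e-02 -3.097e+01]
knob [ 0.4565 -0.2549  0.112 ] scene [266.  186.3] (268.5, 184.3) yaw [ -8.8 -11.2] sides 0.123 0.123
shift [-0.5169 -0.6036  0.0414] turn [-8.000e-02 -1.000e-02 -1.166e+01]
```

```bash
python3 -m handwheel '[[[-0.04,-0.0105,0.004],[0,0,-3.3],1],[[-0.085,-0.022,0.008],[0,0,-7],1],[[-0.13,-0.033,0.013],[0,0,-10],1],[[-0.175,-0.045,0.0175],[0,0,-14],1],[[-0.22,-0.056,0.022],[0,0,-18],1],[[-0.265,-0.068,0.026],[0,0,-21],1],[[-0.31,-0.079,0.031],[0,0,-25],1],[[-0.35,-0.09,0.035],[0,0,-29],1],[[-0.385,-0.099,0.039],[0,0,-33],1],[[-0.408,-0.1045,0.041],[0,0,-33.5],1]]'
python3 - <<'E'
from h import *
cv2.imwrite("pics/w1.png",grab_frame("wrist")[:,:,::-1])
s=get_state();print(s["tool_pos"],s["tool_rot"],s["clock"])
p=camera_params("wrist")
for dx in(0,):
    X=np.array([.5291,.2507,.113]);c=np.array(p["R"])@X+np.array(p["t"]);th=np.arctan2(np.hypot(*c[:2]),c[2]);u=c[:2]/np.hypot(*c[:2])*th*p["fx"];print("knob expected",u+[p["cx"],p["cy"]])
E
```

```text
clock: 1.1
tool_pos: [0.5309, 0.2489, 0.1891]
tool_rot: [-180.0, -0.1, -167.0]
contact_force: [-0.3, 1.3, -0.2]
gripper_width: 1.003
grip_force: 0.0
[0.53248331 0.2472444  0.18856031] [-1.79900299e+02 -7.84434094e-02 -1.67162140e+02] 1.15
knob expected [280.88620184 214.07631226]
```

View pics/w1.png

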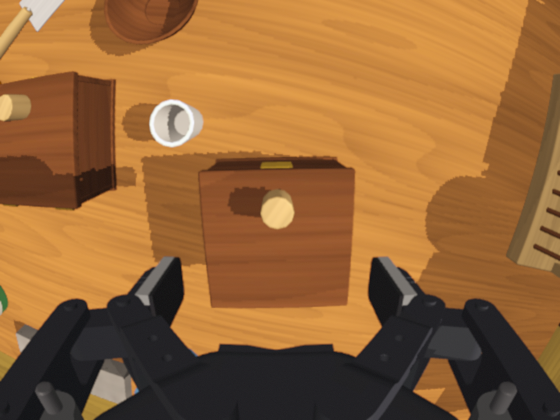

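The wrist view shows knob_1's top at about (279,212), against (281,214) expected. The lid is square to the tool. Next is to centre and descend.

```bash
python3 -m handwheel '[[[0,0,0],[0,0,0],0.7],[[0,0,0.005],[0,0,0],0.6],[[0,0,0.015],[0,0,0],0.6],[[0,0,0.03],[0,0,0],0.6],[[0,0,0.045],[0,0,0],0.6],[[0,0,0.06],[0,0,0],0.6],[[0,0,0.075],[0,0,0],0.6],[[0,0,0.085],[0,0,0],0.6],[[0,0,0.09],[0,0,0],0.6],[[0,0,0.09],[0,0,0],0.6]]'
python3 -c "
from h import *
plan([.5291,.2507,.093],13)"
```

```text
clock: 2.15
tool_pos: [0.5292, 0.2509, 0.0995]
tool_rot: [-180.0, -0.1, -167.0]
contact_force: [-0.8, -0.2, 0.3]
gripper_width: 0.601
grip_force: 0.0
shift [ 0.0001 -0.0002  0.0065] turn [-0.   -0.06 -0.01]
```

Centred within 0.2 mm. I lower 6 mm more and close.

```bash
python3 -m handwheel '[[[0,0,0.003],[0,0,0],0.6],[[0,0,0.006],[0,0,0],0.6],[[0,0,0.006],[0,0,0],0.4],[[0,0,0.006],[0,0,0],0.3],[[0,0,0.006],[0,0,0],0.2],[[0,0,0.006],[0,0,0],0.2],[[0,0,0.006],[0,0,0],0.2],[[0,0,0.006],[0,0,0],0.2],[[0,0,0.006],[0,0,0],0.2],[[0,0,0.006],[0,0,0],0.2]]'
python3 -m handwheel '[[[0,0,-0.0005],[0,0,0],0.2],[[0,0,-0.001],[0,0,0],0.2],[[0,0,-0.0015],[0,0,0],0.2],[[0,0,-0.002],[0,0,0],0.2],[[0,0,-0.002],[0,0,0],0.2],[[0,0,-0.002],[0,0,0],0.2],[[0,0,-0.002],[0,0,0],0.2],[[0,0,-0.002],[0,0,0],0.2],[[0,0,-0.002],[0,0,0],0.2],[[0,0,-0.002],[0,0,0],0.2]]'
```

```text
clock: 3.15
tool_pos: [0.5298, 0.2497, 0.0949]
tool_rot: [-179.9, 0.0, -167.0]
contact_force: [-0.8, -5.8, 3.3]
gripper_width: 0.254
grip_force: 58.6
clock: 4.15
tool_pos: [0.53, 0.2498, 0.0959]
tool_rot: [-179.9, 0.0, -167.1]
contact_force: [4.7, -4.6, -3.7]
gripper_width: 0.254
grip_force: 59.0
```

```bash
python3 -m handwheel '[[[0,0,-0.0005],[0,0,0],0.2],[[0,0,-0.001],[0,0,0],0.2],[[0,0,-0.0015],[0,0,0],0.2],[[0,0,-0.002],[0,0,0],0.2],[[0,0,-0.002],[0,0,0],0.2],[[0,0,-0.002],[0,0,0],0.2],[[0,0,-0.002],[0,0,0],0.2],[[0,0,-0.002],[0,0,0],0.2],[[0,0,-0.002],[0,0,0],0.2],[[0,0,-0.002],[0,0,0],0.2]]'
```

```text
clock: 5.15
tool_pos: [0.53, 0.2498, 0.0961]
tool_rot: [-179.9, -0.0, -167.1]
contact_force: [9.3, -2.2, -12.0]
gripper_width: 0.252
grip_force: 59.3
```

At 12 N of pull lid_1 moved only 0.2 mm more, about 1.2 mm in all, so it is caught. I let go, rise, and go to knob_2.

```bash
python3 -m handwheel '[[[0,0,0.002],[0,0,0],0.2],[[0,0,0.003],[0,0,0],0.6],[[0,0,0.003],[0,0,0],0.6],[[0,0,0.003],[0,0,0],0.6],[[0,0,-0.015],[0,0,0],0.6],[[0,0,-0.045],[0,0,0],0.6],[[0,0,-0.075],[0,0,0],0.6],[[0.015,-0.04,-0.075],[0,0,0],0.6],[[0.033,-0.083,-0.075],[0,0,1],0.6],[[0.05,-0.125,-0.075],[0,0,1.5],0.6]]'
python3 -m handwheel '[[[0.018,-0.044,0],[0,0,0],0.6],[[0.034,-0.086,0],[0,0,0],0.6],[[0.0452,-0.113,0],[0,0,0],0.6],[[0.0452,-0.113,0],[0,0,0],0.6],[[0.0452,-0.113,0.01],[0,0,0],0.6],[[0.0452,-0.113,0.02],[0,0,0],0.6],[[0.0452,-0.113,0.03],[0,0,0],0.6],[[0.0452,-0.113,0.04],[0,0,0],0.6],[[0.0452,-0.113,0.045],[0,0,0],0.6],[[0.0452,-0.113,0.045],[0,0,0],0.6]]'
python3 -c "
from h import *
plan([.49,-.0031,.093],11.5)"
```

```text
clock: 6.15
tool_pos: [0.5084, 0.117, 0.1739]
tool_rot: [180.0, 0.1, -168.5]
contact_force: [0.5, -0.4, 0.7]
gripper_width: 0.601
grip_force: 0.0
clock: 7.15
tool_pos: [0.4866, -0.0014, 0.1271]
tool_rot: [180.0, -0.1, -168.5]
contact_force: [-0.4, -0.2, 0.7]
gripper_width: 0.6
grip_force: 0.0
shift [-0.0031 -0.0024  0.0341] turn [ 0.04 -0.11  0.03]
```

```bash
python3 -m handwheel '[[[-0.003,-0.003,0],[0,0,0],0.6],[[-0.003,-0.003,0.01],[0,0,0],0.6],[[-0.003,-0.003,0.02],[0,0,0],0.6],[[-0.003,-0.003,0.03],[0,0,0],0.6],[[-0.003,-0.003,0.033],[0,0,0],0.4],[[-0.003,-0.003,0.033],[0,0,0],0.2],[[-0.003,-0.003,0.033],[0,0,0],0.2],[[-0.003,-0.003,0.033],[0,0,0],0.2],[[-0.003,-0.003,0.033],[0,0,0],0.2],[[-0.003,-0.003,0.033],[0,0,0],0.2]]'
python3 -m handwheel '[[[0,0,-0.0005],[0,0,0],0.2],[[0,0,-0.001],[0,0,0],0.2],[[0,0,-0.0015],[0,0,0],0.2],[[0,0,-0.002],[0,0,0],0.2],[[0,0,-0.0025],[0,0,0],0.2],[[0,0,-0.003],[0,0,0],0.2],[[0,0,-0.003],[0,0,0],0.2],[[0,0,-0.003],[0,0,0],0.2],[[0,0,-0.003],[0,0,0],0.2],[[0,0,-0.003],[0,0,0],0.2]]'
```

```text
clock: 8.15
tool_pos: [0.4901, -0.0037, 0.0951]
tool_rot: [179.9, -0.1, -168.5]
contact_force: [-4.0, 4.4, -1.4]
gripper_width: 0.257
grip_force: 58.8
clock: 9.15
tool_pos: [0.491, -0.0035, 0.098]
tool_rot: [179.9, 0.1, -168.5]
contact_force: [2.6, 6.0, -6.5]
gripper_width: 0.257
grip_force: 59.0
```

```bash
python3 -m handwheel '[[[0,0,-0.0005],[0,0,0],0.2],[[0,0,-0.001],[0,0,0],0.2],[[0,0,-0.0015],[0,0,0],0.2],[[0,0,-0.002],[0,0,0],0.2],[[0,0,-0.002],[0,0,0],0.2],[[0,0,-0.002],[0,0,0],0.2],[[0,0,-0.002],[0,0,0],0.2],[[0,0,-0.002],[0,0,0],0.2],[[0,0,-0.002],[0,0,0],0.2],[[0,0,-0.002],[0,0,0],0.2]]'
```

```text
clock: 10.15
tool_pos: [0.4916, -0.0034, 0.0998]
tool_rot: [180.0, 0.2, -168.5]
contact_force: [7.1, 6.2, -10.2]
gripper_width: 0.256
grip_force: 59.1
```

Lid_2 followed the tug upward by 4.7 mm, so it is the loose one. Now I raise it along the hinge arc, tilting the tool with the lid.

```bash
python3 -m handwheel '[[[0,0,0],[0,1.4,0],0.2],[[0,0,0],[0,2.9,0],0.2],[[-0.0004,0,-0.0014],[0,3.7,0],0.2],[[-0.0008,0,-0.0028],[0,4.6,0],0.2],[[-0.0014,0,-0.0047],[0,5.7,0],0.2],[[-0.0019,0,-0.0062],[0,6.7,0],0.2],[[-0.0024,0,-0.0078],[0,7.6,0],0.2],[[-0.0029,0,-0.0093],[0,8.6,0],0.2],[[-0.0034,0,-0.0106],[0,9.5,0],0.2],[[-0.0038,0,-0.0115],[0,10,0],0.2]]'
python3 - <<'E'
from h import *
u=np.array([np.cos(np.radians(11.5)),np.sin(np.radians(11.5))])
H=np.array([.4902,-.0037])+.095*u
for th in (.2,.25,.3,.32):
    plan([*(H+(-.095*np.cos(th)+.02*np.sin(th))*u),.075+.095*np.sin(th)+.02*np.cos(th)],11.5,th)
E
```

```text
clock: 11.15
tool_pos: [0.4952, -0.0028, 0.1116]
tool_rot: [180.0, -9.9, -168.5]
contact_force: [2.7, 4.7, -5.3]
gripper_width: 0.251
grip_force: 59.8
shift [-0.0005  0.0001 -0.002 ] turn [0.04 1.56 0.03]
shift [-0.0017  0.0001 -0.0067] turn [0.04 4.43 0.03]
shift [-0.0032  0.0001 -0.0113] turn [0.04 7.29 0.03]
shift [-0.0039  0.0001 -0.0131] turn [0.04 8.44 0.03]
```

```bash
python3 -m handwheel '[[[-0.0005,0,-0.002],[0,1.5,0],0.2],[[-0.001,0,-0.0043],[0,3,0],0.2],[[-0.0017,0,-0.0067],[0,4.4,0],0.2],[[-0.0024,0,-0.009],[0,5.9,0],0.2],[[-0.0032,0,-0.0113],[0,7.3,0],0.2],[[-0.0039,0,-0.0131],[0,8.4,0],0.2],[[-0.0039,0,-0.0131],[0,8.4,0],0.2],[[-0.0039,0,-0.0131],[0,8.4,0],0.2],[[-0.0039,0,-0.0131],[0,8.4,0],0.2],[[-0.0039,0,-0.0131],[0,8.4,0],0.2]]'
python3 - <<'E'
from h import *
cv2.imwrite("pics/s2.png",cv2.resize(grab_frame("scene")[170:320,230:430,::-1],None,fx=4,fy=4))
u=np.array([np.cos(np.radians(11.5)),np.sin(np.radians(11.5))])
H=np.array([.4902,-.0037])+.095*u
print(get_state()["tool_pos"])
for th in (.25,.2,.15,.1):
    plan([*(H+(-.095*np.cos(th)+.02*np.sin(th))*u),.075+.095*np.sin(th)+.02*np.cos(th)],11.5,th)
E
```

```text
clock: 12.15
tool_pos: [0.501, -0.0018, 0.1237]
tool_rot: [180.0, -18.3, -168.5]
contact_force: [4.5, 4.5, -6.5]
gripper_width: 0.255
grip_force: 59.8
[ 0.50104869 -0.00180435  0.12370874]
shift [0.0011 0.0003 0.0065] turn [ 0.03 -3.94  0.02]
shift [0.0017 0.0003 0.0113] turn [ 0.03 -6.8   0.02]
shift [0.002  0.0003 0.0162] turn [ 0.03 -9.67  0.02]
shift [0.0021 0.0003 0.021 ] turn [  0.03 -12.53   0.02]
```

View pics/s2.png

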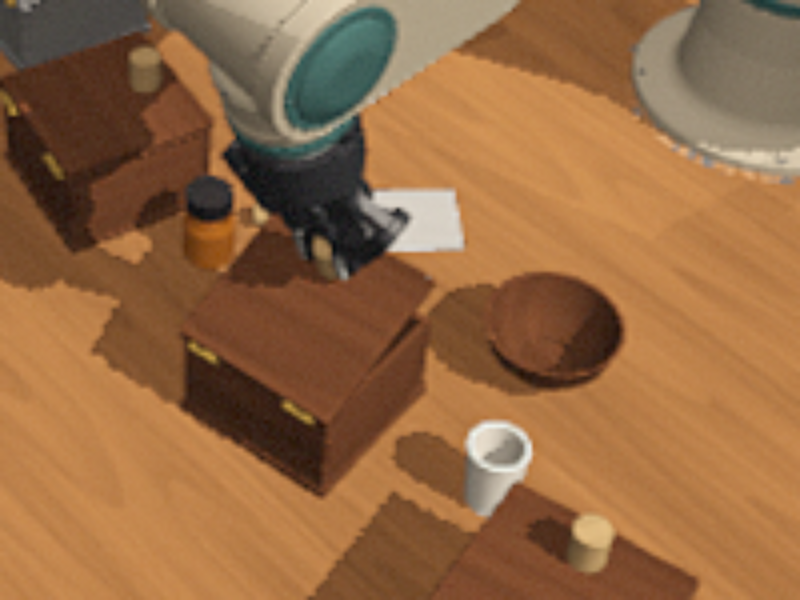

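The crop shows lid_2 open with a wedge gap at its front right (410,330). Cup, jar, bowl and spatula are unmoved. Its angle is about 0.31 rad, so the front is up roughly 38 mm. I lower it along the arc.

```bash
python3 -m handwheel '[[[0.0003,0,0.0016],[0,-1,0],0.2],[[0.0006,0,0.0032],[0,-2,0],0.2],[[0.0009,0,0.005],[0,-3,0],0.2],[[0.0011,0,0.0065],[0,-3.9,0],0.2],[[0.0014,0,0.009],[0,-5.4,0],0.2],[[0.0017,0,0.0113],[0,-6.8,0],0.2],[[0.0018,0,0.013],[0,-7.7,0],0.2],[[0.0019,0,0.0145],[0,-8.7,0],0.2],[[0.002,0,0.0162],[0,-9.7,0],0.2],[[0.002,0,0.0162],[0,-9.7,0],0.2]]'
python3 - <<'E'
from h import *
u=np.array([np.cos(np.radians(11.5)),np.sin(np.radians(11.5))])
H=np.array([.4902,-.0037])+.095*u
for th in (.1,.05,0,-.03):
    plan([*(H+(-.095*np.cos(th)+.02*np.sin(th))*u),.075+.095*np.sin(th)+.02*np.cos(th)],11.5,th)
E
```

```text
clock: 13.2
tool_pos: [0.4942, -0.003, 0.1093]
tool_rot: [180.0, -8.5, -168.5]
contact_force: [5.8, 5.9, -7.2]
gripper_width: 0.25
grip_force: 59.8
shift [0.0009 0.0001 0.0051] turn [ 0.03 -2.75  0.03]
shift [0.0015 0.0001 0.0099] turn [ 0.03 -5.62  0.03]
shift [0.0019 0.0001 0.0148] turn [ 0.03 -8.48  0.03]
shift [0.0021 0.0001 0.0177] turn [  0.03 -10.2    0.03]
```

```bash
python3 -m handwheel '[[[0.0001,0,0.001],[0,-0.5,0],0.2],[[0.0003,0,0.002],[0,-1,0],0.2],[[0.0005,0,0.003],[0,-1.6,0],0.2],[[0.0007,0,0.004],[0,-2.2,0],0.2],[[0.0009,0,0.0051],[0,-2.8,0],0.2],[[0.001,0,0.0061],[0,-3.4,0],0.2],[[0.0011,0,0.007],[0,-3.9,0],0.2],[[0.0012,0,0.008],[0,-4.5,0],0.2],[[0.0014,0,0.009],[0,-5,0],0.2],[[0.0015,0,0.01],[0,-5.6,0],0.2]]'
python3 - <<'E'
from h import *
u=np.array([np.cos(np.radians(11.5)),np.sin(np.radians(11.5))])
H=np.array([.4902,-.0037])+.095*u
for th in (.05,0,-.03):
    plan([*(H+(-.095*np.cos(th)+.02*np.sin(th))*u),.075+.095*np.sin(th)+.02*np.cos(th)],11.5,th)
E
```

```text
clock: 14.2
tool_pos: [0.4916, -0.0034, 0.1009]
tool_rot: [180.0, -2.9, -168.5]
contact_force: [3.7, 7.0, -1.4]
gripper_width: 0.253
grip_force: 60.2
shift [0.0002 0.     0.0012] turn [ 0.02 -0.    0.03]
shift [0.0011 0.     0.006 ] turn [ 0.03 -2.87  0.03]
shift [0.0015 0.     0.0089] turn [ 0.03 -4.59  0.03]
```

```bash
python3 -m handwheel '[[[0.0001,0,0.0008],[0,-0.5,0],0.2],[[0.0003,0,0.0016],[0,-1,0],0.2],[[0.0005,0,0.0024],[0,-1.4,0],0.2],[[0.0006,0,0.0032],[0,-1.8,0],0.2],[[0.0008,0,0.004],[0,-2.2,0],0.2],[[0.0009,0,0.0048],[0,-2.6,0],0.2],[[0.001,0,0.0055],[0,-2.9,0],0.2],[[0.001,0,0.006],[0,-2.9,0],0.2],[[0.001,0,0.006],[0,-2.9,0],0.2],[[0.001,0,0.006],[0,-2.9,0],0.2]]'
```

```text
clock: 15.2
tool_pos: [0.4899, -0.0037, 0.0946]
tool_rot: [180.0, -0.1, -168.5]
contact_force: [2.1, 8.0, -1.5]
gripper_width: 0.251
grip_force: 60.2
```

```bash
python3 -m handwheel '[[[0,0,0.0005],[0,0,0],0.2],[[0,0,0.001],[0,0,0],0.2],[[0,0,0.0015],[0,0,0],0.2],[[0,0,0.002],[0,0,0],0.2],[[0,0,0.002],[0,0,0],0.2],[[0,0,0.002],[0,0,0],0.2],[[0,0,0.002],[0,0,0],0.2],[[0,0,0.002],[0,0,0],0.2],[[0,0,0.002],[0,0,0],0.2],[[0,0,0.002],[0,0,0],0.2]]'
```

```text
clock: 16.2
tool_pos: [0.49, -0.0038, 0.0944]
tool_rot: [180.0, -0.0, -168.5]
contact_force: [-5.3, 6.5, 10.6]
gripper_width: 0.254
grip_force: 61.3
```

Firm down stop, with 10.6 N of press and 0.2 mm of travel. I tug it by up to about 10 N to confirm the catch holds.

```bash
python3 -m handwheel '[[[0,0,-0.0008],[0,0,0],0.2],[[0,0,-0.0016],[0,0,0],0.2],[[0,0,-0.0024],[0,0,0],0.2],[[0,0,-0.0032],[0,0,0],0.2],[[0,0,-0.004],[0,0,0],0.2],[[0,0,-0.0045],[0,0,0],0.2],[[0,0,-0.005],[0,0,0],0.2],[[0,0,-0.005],[0,0,0],0.2],[[0,0,-0.005],[0,0,0],0.2],[[0,0,-0.005],[0,0,0],0.2]]'
```

```text
clock: 17.2
tool_pos: [0.4901, -0.0037, 0.0958]
tool_rot: [180.0, -0.0, -168.5]
contact_force: [11.7, 6.2, -14.7]
gripper_width: 0.254
grip_force: 59.4
```

It holds at 14.7 N with only about 1.4 mm of play, so the catch has snapped. I ease down, let go and rise.

```bash
python3 -m handwheel '[[[0,0,0.002],[0,0,0],0.2],[[0,0,0.0037],[0,0,0],0.2],[[0,0,0.0037],[0,0,0],0.2],[[0,0,0.0037],[0,0,0],0.6],[[0,0,0.0037],[0,0,0],0.6],[[0,0,0.0037],[0,0,0],0.6],[[0,0,-0.01],[0,0,0],0.6],[[0,0,-0.035],[0,0,0],0.6],[[0,0,-0.07],[0,0,0],0.6],[[0,0,-0.1],[0,0,0],0.6]]'
python3 -m handwheel '[[[0.02,0,-0.02],[0,0,0],0.6],[[0.05,0,-0.04],[0,0,0],0.6],[[0.08,0,-0.06],[0,0,0],0.6],[[0.08,0,-0.06],[0,0,0],0.6],[[0.08,0,-0.06],[0,0,0],0.6],[[0.08,0,-0.06],[0,0,0],0.6],[[0.08,0,-0.06],[0,0,0],0.6],[[0.08,0,-0.06],[0,0,0],0.6],[[0.08,0,-0.06],[0,0,0],0.6],[[0.08,0,-0.06],[0,0,0],0.6]]'
python3 - <<'E'
from h import *
cv2.imwrite("pics/s3.png",cv2.resize(grab_frame("scene")[170:320,230:430,::-1],None,fx=4,fy=4))
E
```

```text
clock: 18.2
tool_pos: [0.4896, -0.0046, 0.1995]
tool_rot: [-180.0, -0.1, -168.5]
contact_force: [1.1, -1.0, 0.8]
gripper_width: 0.604
grip_force: 0.0
clock: 19.2
tool_pos: [0.4114, -0.0202, 0.2566]
tool_rot: [180.0, -0.2, -168.5]
contact_force: [0.8, 1.1, -0.1]
gripper_width: 0.599
grip_force: 0.0
```

View pics/s3.png

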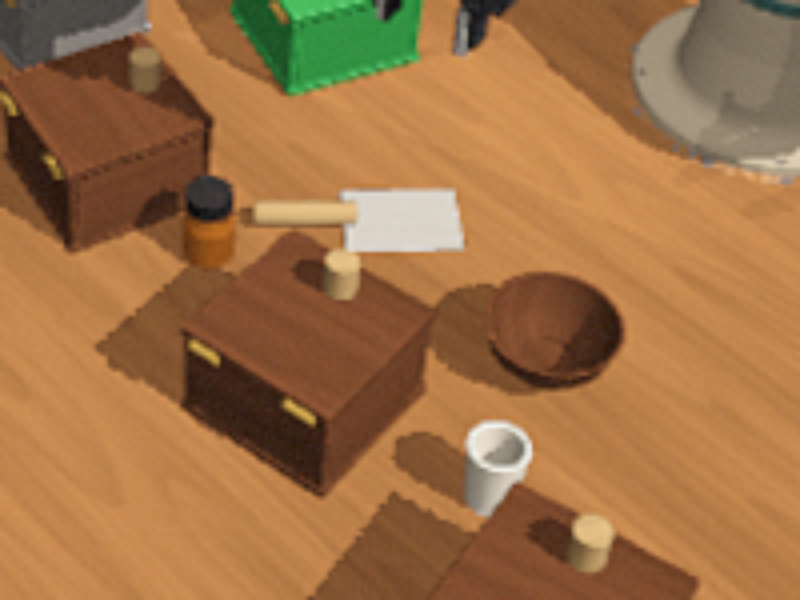

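The crop shows lid_2 flat with its knob free at (341,275). Jar, cup, bowl and spatula stand where they were, and the gripper is well clear.

```bash
python3 -c "
from plant import *
print(hand_in())"
```

```text
the job is handed in; nothing more can be done
None
```

Lid_2 was the loose one: I raised it about 38 mm at the front, pressed it shut, confirmed it held a 14.7 N tug, let go, and handed in at about 19 s. I tugged lid_1 and it was caught, I didn't tug lid_3, and the cup, jar, bowl and spatula look unmoved in the last picture.

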